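# Stamp a specimen tag on the bench marking fixture

## Task

Stamp the tag on the white marking fixture: push its shuttle fully home under the portal, then turn the blank wing selector anticlockwise to its end stop and from there exactly three clicks clockwise. Then take the mallet and knock the sprung strike pin down with it, with a brisk blow rather than a slow push, until the pin's catch holds it down; do not press the pin with the gripper. Finally put the mallet back on its rest as you found it, with the shuttle still home, the selector at the third click and the pin down, and leave the tube rack, bottle and beaker where they are.

Things in the scene. Friction and masses are not known exactly. Their poses are not given: they have to be found in the camera images.
- fixture: Fixed white marking fixture: slab 230 x 250 x 25 mm, grey selector housing (top 55 mm high) on its +y half, grey portal (80 x 98 mm, top 92 mm high) round the strike pin. Origin on the table; slab spans x -120..110, y -120..130 mm; x points away from the robot at yaw 0. Pin axis at (50, -50), selector axis at (0, 72), shuttle line along x at y = -50 mm.
- shuttle (a joint): Sliding shuttle (m): 0 = fully out, 0.055 = home against its stop under the portal; grows along the fixture's +x. Starts partly out; moves with about 3 N of friction and stays where left.
- push_plate (a point): Top edge, centre, of the outer (-x) face of the shuttle's upright steel push plate: 12 mm thick (x), 60 mm wide (y), standing 65 mm up from the slab, its top edge 91 mm above the table. Axes as the fixture's. When home, the plate's inner face lies 39 mm before the portal.
- selector (a joint): Blank rotary selector (rad): 0 = anticlockwise end stop, grows clockwise seen from above; six sprung clicks 20 degrees (0.349) apart, 0 to 1.745; the third click after the stop is 1.047. Let go, it settles into the nearest click; a click takes up to about 0.25 N m. Starts in a click 0.35 to 1.40 from the stop.
- selector_grip (a point): Where to grip the selector: on its vertical axis, 89 mm above the table, in the middle of a black plain bar 84 mm long, 18 mm thick and 40 mm tall (from 65 to 105 mm above the table). Its x axis runs along the bar, z up; turns with the selector. At selector 0 the bar lies 0.75 rad anticlockwise of the fixture's x.
- pin (a joint): Travel of the sprung strike pin (m): 0 = up, grows downwards, hard stop at 0.030. It springs back unless driven past about 0.025; beyond that a hidden catch holds it, at about 0.026 when let go. Spring (about 3 N at the top) and catch (felt from about 0.016 on) together resist with up to about 18 N, and a little more in a fast blow.
- pin_top (a point): Centre of the flat round steel top of the strike pin, 38 mm across, 144 mm above the table when up; moves with the pin. Pin's head 12 mm thick on a 22 mm stem.
- mallet: Mallet, about 0.33 kg: white nylon cylindrical head 46 mm diameter and 90 mm long, upright, and a wooden handle 24 mm wide and 30 mm tall that runs from the head to 173 mm on its -x side. Origin where the handle's axis meets the head's axis; z up along the head, both ends of the head are flat striking faces.
- mallet_face (a point): Centre of the lower striking face, 45 mm below the mallet's origin.
- mallet_grip (a point): Good grip point on the handle's axis, 50 mm from the head's axis; 55 mm above the table as the mallet rests. Nothing stands below it but the rest's 10 mm plate. Axes as the mallet's.
- mallet_butt (a point): Point on the handle's axis 145 mm from the head's axis; at rest it lies in the rest's fork.
- rest: Fixed mallet rest: plate 210 x 90 x 10 mm with a fork on its -x end (slot 40 mm wide, slot floor 40 mm and cheeks 68 mm above the table). Origin on the table below the plate's centre; it may stand on either side of the fixture. The mallet stands on its lower face on the pad, its handle level along the rest's -x and lying in the fork.
- rest_pad (a point): Centre of the pad on the rest's plate, 10 mm above the table, 65 mm along the rest's x from its origin: the lower face of the resting mallet is centred here.
- tube_rack: Bystander: white tube rack 200 x 80 mm, 78 mm tall. Origin under its centre. Leave alone.
- reagent: Bystander: amber bottle, 64 mm diameter, 115 mm tall. Origin under its centre. Leave alone.
- beaker: Bystander: white open beaker, 76 mm diameter, 85 mm tall. Origin under its centre. Leave alone.

How it is judged (in metres and radians):
On the way, in this order (a step that is already met when the one before it is completed fails the run):
1. the shuttle is pushed home (within 3 mm of its stop) (value of joint shuttle above 0.052 m), for 0.1 s.
2. the selector is turned to its anticlockwise end stop (value of joint selector below 0.12 rad), for 0.1 s.
3. the selector is at the third click from the stop (value of joint selector between 0.93 and 1.16 rad), for 0.3 s.
4. the mallet's blow drives the pin: with the mallet's head on the pin, the pin moves down faster than 50 mm/s, 2 to 22 mm down (distance between mallet and pin_top below 0.065 m and velocity of joint pin above 0.05 m/s and value of joint pin between 0.002 and 0.022 m).
5. the pin is down in its catch (value of joint pin above 0.024 m), for 0.1 s.
At the end, for the whole second after the job is handed in: Shuttle within 3 mm of home; selector at the third click (0.93 to 1.16 rad); pin down in its catch (over 24 mm); mallet released at rest on its rest, upright within 0.12 rad, its lower face within 25 mm of the pad's centre and its handle in the fork (all of step 3 and value of joint shuttle above 0.052 m and value of joint pin above 0.024 m and distance between mallet_face and rest_pad below 0.025 m and angle between mallet's own z axis and vertical below 0.12 rad and y of mallet_butt in the frame of rest between -0.02 and 0.02 m and x of mallet_butt in the frame of rest below -0.05 m and linear speed of mallet below 0.02 m/s); the robot touches nothing.
It fails at once if the pin is pressed with the gripper (contact force between any of the arm, the fingers and pin above 1 N).
It fails at once if the tube rack is moved more than 20 mm (distance of tube_rack from where it was at the start of the episode above 0.02 m).
It fails at once if the bottle is moved more than 20 mm (distance of reagent from where it was at the start of the episode above 0.02 m).
It fails at once if the beaker is moved more than 20 mm (distance of beaker from where it was at the start of the episode above 0.02 m).
It also fails if it takes over 67 s, if anything falls off the work surface, if the arm or the gripper's body presses on something with over 40 N, if the wrist force passes 120 N, or if a joint passes its speed limit or range.

## Robot

A 6-joint arm with a two-finger parallel gripper is mounted at the origin on the work surface. World frame = base frame: x ahead of the robot, y to its left, z up, the work surface at z = 0. Lengths are in mm, angles in rad, forces in N, time in s.
With the tool pointing down it reaches from about 275 to 750 mm from the base axis. Payload 10.2 kg.
Tool frame: the origin (TCP) lies on the centre line of the jaws, within the pads' length; the fingertips stand env.finger_overhang ahead of it and the grasp point (between the pads) lies 2 mm behind it (env.finger_overhang is the distance from the TCP to the fingertips, in mm); z points along the fingers, y is the line along which they close (so a half turn about z gives the same grasp; the last joint's range is limited). The gripper opens to 85 mm and grips with 20 to 120 N. Pads are 22 mm wide; open, the fingers measure 114 mm over their backs; the gripper's body (76 mm by 85 mm) begins 54 mm behind the grasp point. The pads swing forward as they close: fully open they stand 13 mm farther back than shut.
Start: joints at [-0.223, 0.313, 1.498, -0, 1.331, -0.223], TCP at [525.006, -0.014, 248.294] pointing down, gripper open.
Joint ranges: [-2.94, 2.94], [-0.97, 2.17], [0.19, 2.56], [-1.23, 4.37], [0.02, 3.11], [-2.88, 2.88]. Speed limits (rad/s): [2.39, 2.39, 3.01, 3.14, 3.14, 3.14].

## Interface

Orientations are given as a unit quaternion [x, y, z, w].
In Python, from cell import env gives the robot as it stands.
- The arm moves only by the tool nudge_tcp, called after "Call:" as name(argument=value, ...) on one line, values as JSON. Schema: {"type":"object","properties":{"offsets":{"type":"string"},"force":{"type":"number"},"only":{"type":"string"},"quiet":{"type":"boolean"},"lines":{"type":"string"}},"required":["offsets"],"additionalProperties":false}. offsets is a string of 1 to 12 rows, one to a line, with the numbers parted by spaces; each row has 7 numbers: a rotation vector rx, ry, rz in units of 0.2 rad, then dx, dy, dz in units of 5 mm, then the finger opening in mm; each row is the pose to reach, as a shift and turn from the pose commanded when the call began, along the tool's axes at that moment; what a row does not reach only later rows make up. A row lasts 1/12 s, in which the tool goes at most 41.7 mm and 0.125 rad, less where a joint would pass 70% of its speed; a pose out of reach is approached as far as the arm can. The fingers move at their own pace and stop on an object; force is the grip in N (left out, the last holds). Time passes only in rows, so rows that do not move let the fingers close. The tool returns the time, the measured TCP pose, the force, the opening and the grip force at its end. only (a regular expression) keeps the lines of the reply that match it, lines (a string "A,B") keeps lines A to B, and quiet returns only ok. Input that does not fit is refused with a message, and nothing moves.
- env.sense(): the state, without advancing time (a new reading comes with each control period).
- env.camera(name): name is "scene" or "side" or "wrist"; returns (picture, depth): 384x512x3 uint8, red, green, blue; 384x512 float32, mm along the optical axis (not along the pixel's ray), 0 where there is no reading.
- env.get_calibration(name): a dict with "K" (3x3 intrinsics, pixels), "cam_to_world" (4x4, takes a point from camera to world coordinates); the wrist camera has in their place "tool_from_camera" (4x4, takes a point from camera to tool coordinates, whose origin is the TCP and whose axes are the flange's). Camera axes: x right, y up, looking along -z (the intrinsics and any distortion apply to the point x, -y, -z); pixel columns grow to the right and rows downward; lengths in mm; the calibration is good to about 2 mm. A picture is of the moment at which its call begins: read the wrist's pose just before it. get_calibration takes no time and is no camera call.
- env.close_job(): hands the job in; it is judged then, once.
The state is a dict: "clock": time; "qpos": joint angles; "joint_velocities": joint speeds; "joint_torque": joint torques, N m; "position": TCP position; "ee_rot": TCP orientation; "wrist_force": force on the tool from outside, world axes, zero at the start; "torque": the same for the moment, N m; "finger_gap": finger opening in mm; "gripper_force": force on a finger pad.
Only numpy, scipy, OpenCV 4.12 (cv2) and the standard library are available. Lean on these libraries where they do the work, as an engineer would, in place of code of your own. Each camera call takes 0.05 s, during which the arm holds its last target. There are 200 camera calls.

## Working session

There is one attempt and no reset: what is moved stays moved. The work goes in short steps, Python scripts to look and compute and a tool call to move; the robot and the scene stay as the last step left them, time stands still between calls to the robot, and variables do not carry over. Pictures are saved under pics/ and viewed, at most 10 in all, crops included, and the job is handed in when it is done.

```bash
ls; mkdir -p pics
```

Run:
```python
from cell import env
import cv2,numpy as np
s=env.sense();print(s,env.finger_overhang)
for n in("scene","side"):
    p,d=env.camera(n);c=env.get_calibration(n);print(n,c)
    cv2.imwrite(f"pics/{n}0.png",p[:,:,::-1]);np.save(f"pics/{n}0.npy",d)
```

```text
cell.py
pics
{'clock': 0.0, 'qpos': array([-2.23384194e-01,  3.13482447e-01,  1.49847167e+00, -3.52709452e-05,
        1.33103697e+00, -2.23374584e-01]), 'joint_velocities': array([-6.99547155e-04,  8.46189021e-04,  1.09397873e-03, -3.00851940e-04,
       -3.51981521e-05, -4.75725753e-04]), 'joint_torque': array([-5.78409599e-04, -4.12261176e+01, -2.59742296e+01, -3.58453699e-04,
        4.11797926e-03, -1.23038126e-05]), 'position': array([5.24743036e+02, 4.61355829e-02, 2.47705454e+02]), 'ee_rot': array([ 7.07107036e-01,  7.07106180e-01, -3.87103621e-04, -5.82537564e-04]), 'wrist_force': array([ 0.88720889,  0.09219162, -0.82598155]), 'torque': array([-0.02983805,  0.02779529, -0.00292302]), 'gripper_force': 0.0, 'finger_gap': 85.51511489441664} 17.0
scene {'K': array([[361.43705481,   0.        , 257.141928  ],
       [  0.        , 361.43705481, 189.45699309],
       [  0.        ,   0.        ,   1.        ]]), 'cam_to_world': array([[ 1.13424515e-01, -6.33201959e-01,  7.65630562e-01,
         1.33753540e+03],
       [ 9.93472609e-01,  6.28762264e-02, -9.51774950e-02,
        -1.06210055e+02],
       [ 1.21266157e-02,  7.71428453e-01,  6.36200508e-01,
         7.40063407e+02],
       [ 0.00000000e+00,  0.00000000e+00,  0.00000000e+00,
         1.00000000e+00]])}
side {'K': array([[401.07547473,   0.        , 254.76737387],
       [  0.        , 401.07547473, 190.5219697 ],
       [  0.        ,   0.        ,   1.        ]]), 'cam_to_world': array([[ 9.19418224e-01,  1.98721302e-01, -3.39381752e-01,
         1.40754130e+02],
       [-3.92821063e-01,  4.22296575e-01, -8.16919345e-01,
        -1.02439287e+03],
       [-1.90195242e-02,  8.84406834e-01,  4.66329079e-01,
         7.24750521e+02],
       [ 0.00000000e+00,  0.00000000e+00,  0.00000000e+00,
         1.00000000e+00]])}
```
View pics/scene0.png

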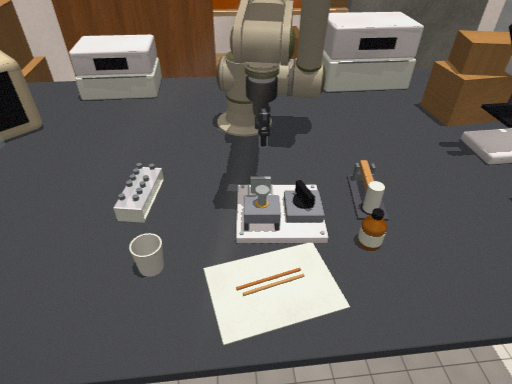

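View pics/side0.png

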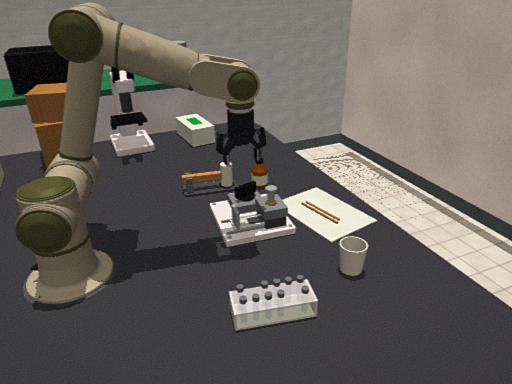

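The scene picture shows the fixture around (280,213) with the pin at (262,190) and the selector bar at (304,195). The mallet is on its rest on the +y side, head at (374,197), with the bottle close by at (373,230). The rack and beaker are on the −y side. Next I'll build an orthographic map.

Create h.py:
```python
import numpy as np,cv2
from cell import env
def cloud(n,p,d,T=None):
    c=env.get_calibration(n);K=c["K"]
    if T is None:T=c["cam_to_world"]
    v,u=np.nonzero(d>0);z=d[v,u]
    P=np.c_[(u-K[0,2])*z/K[0,0],-(v-K[1,2])*z/K[1,1],-z,np.ones_like(z)]@T.T
    return P[:,:3],p[v,u]
```

Run:
```python
from h import *
A=[];C=[]
for n in("scene","side"):
    P,c=cloud(n,cv2.imread(f"pics/{n}0.png"),np.load(f"pics/{n}0.npy"));A.append(P);C.append(c)
    m=(abs(P[:,0]-500)<300)&(abs(P[:,1])<250);z=P[m,2];print(n,"table z",np.median(z[abs(z)<12]))
P=np.vstack(A);c=np.vstack(C);np.savez("pics/cl.npz",P=P,c=c)
m=(P[:,0]>250)&(P[:,0]<750)&(P[:,1]>-200)&(P[:,1]<350)&(P[:,2]<170)&(P[:,2]>5)
P=P[m];c=c[m];o=np.argsort(P[:,2]);P=P[o];c=c[o]
# map: image row up = +x, right = -y ; left img colour, 1mm/px -> height
im=np.zeros((500,550,3),np.uint8)
hz=cv2.applyColorMap(np.clip(P[:,2]*1.6,0,255).astype(np.uint8).reshape(-1,1),cv2.COLORMAP_JET)[:,0]
for q,h in zip(P,hz):
    cv2.circle(im,(int(350-q[1]),int(750-q[0])),1,h.tolist(),-1)
cv2.imwrite("pics/map.png",im)
for lo,hi in((21,29),(50,60),(88,96),(98,110),(138,150)):
    k=(P[:,2]>lo)&(P[:,2]<hi)&(P[:,1]<130);q=P[k];print(lo,hi,len(q),q[:,:2].mean(0),q[:,:2].min(0),q[:,:2].max(0),cv2.minAreaRect(q[:,:2].astype(np.float32)))
```

```text
scene table z -0.37184468359066614
side table z -0.50229376339189
21 29 2575 [580.70380225  14.73758411] [442.44367965 -82.66079892] [692.82984455 129.96672598] ((567.4740600585938, 32.63037872314453), (213.46839904785156, 233.58120727539062), 84.82096099853516)
50 60 680 [583.92933445  68.45699992] [490.08884657 -59.57718976] [660.22436965 129.88635025] ((576.7979125976562, 37.73488235473633), (190.41419982910156, 166.84051513671875), 86.72474670410156)
88 96 1138 [607.57220687   2.23502783] [490.24613785 -60.37253512] [663.32319093 128.41967156] ((580.8662109375, 40.79811477661133), (184.71957397460938, 170.4270477294922), 82.1231460571289)
98 110 243 [585.10045786  93.61818595] [537.66043976 -18.6023645 ] [630.36967722 129.98123092] ((584.052978515625, 54.8690071105957), (86.76187133789062, 150.0966339111328), 2.8969342708587646)
138 150 186 [619.47584503  -5.6645665 ] [598.55074332 -26.42158282] [638.16908596  13.87400585] ((618.5587768554688, -6.6602935791015625), (39.3420524597168, 39.508846282958984), 10.151419639587402)
```

View pics/map.png

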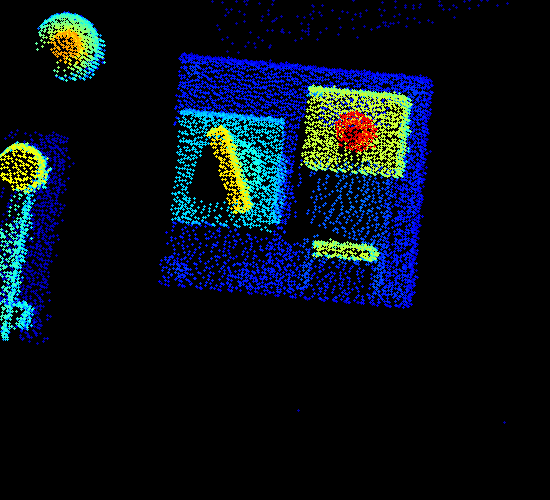

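The map shows the fixture with a yaw of about −0.09, the pin (red) at map (355,131), the plate at (345,250), and the selector bar from (217,130) to (243,210). The mallet head is at (22,167) with its handle running down the map, and the bottle is at (68,46). Next are precise fits.

Run:
```python
from h import *
d=np.load("pics/cl.npz");P=d["P"]
def sel(x0,x1,y0,y1,z0,z1):
    return P[(P[:,0]>x0)&(P[:,0]<x1)&(P[:,1]>y0)&(P[:,1]<y1)&(P[:,2]>z0)&(P[:,2]<z1)]
def rect(n,*a):
    q=sel(*a);r=cv2.minAreaRect(q[:,:2].astype(np.float32));print(n,len(q),"zmed %.1f"%np.median(q[:,2]),np.round(r[0],1),np.round(r[1],1),round(r[2],2), "mean",q[:,:2].mean(0).round(1),"trim z",np.percentile(q[:,2],[2,98]).round(1));return q
rect("slab",420,720,-100,195,21,29)
rect("housing",520,650,60,185,50,60)
rect("portal",570,680,-70,60,86,97)
rect("pin",570,680,-70,60,138,150)
rect("plate",470,530,-60,60,86,96)
q=rect("bar",520,640,90,160,98,110)
L=cv2.fitLine(q[:,:2].astype(np.float32),cv2.DIST_L2,0,.01,.01).ravel();print(L,np.arctan2(L[1],L[0]))
q=rect("head",520,640,290,400,93,106)
print(cv2.minEnclosingCircle(q[:,:2].astype(np.float32)))
q=rect("handle",350,560,300,420,62,76)
L=cv2.fitLine(q[:,:2].astype(np.float32),cv2.DIST_L2,0,.01,.01).ravel();print(L,np.arctan2(L[1],L[0]))
rect("restplate",350,640,250,420,7,14)
q=rect("bottle",640,780,230,340,60,125);q=rect("bottleTop",640,780,230,340,105,125)
```

```text
slab 3018 zmed 24.2 [569.4  53.2] [255.8 232.7] 84.55 mean [582.2  35.3] trim z [21.5 28.2]
housing 838 zmed 54.0 [579.9 119.3] [111.7 112.3] 85.15 mean [585.1 115.6] trim z [50.6 58. ]
portal 1030 zmed 91.0 [619.2  -6.2] [103.1  83.6] 84.01 mean [621.5  -8.6] trim z [86.6 94.7]
pin 186 zmed 142.8 [618.6  -6.7] [39.3 39.5] 10.15 mean [619.5  -5.7] trim z [138.3 145.1]
plate 120 zmed 89.4 [499.5   4.1] [64.  16.9] 86.51 mean [499.    4.4] trim z [86.5 92.6]
bar 231 zmed 103.5 [580.4 119.7] [88.3 22.7] 17.64 mean [581.6 119.9] trim z [ 98.3 106.1]
[9.5298976e-01 3.0300260e-01 5.8157452e+02 1.1993506e+02] 0.30784178
head 179 zmed 98.9 [581.9 327.7] [47.1 43.3] 35.08 mean [583.1 326.8] trim z [ 94.  101.3]
((580.510498046875, 326.9734802246094), 25.428457260131836)
handle 396 zmed 68.0 [485.2 336.5] [ 64.7 153. ] 72.05 mean [473.1 343. ] trim z [62.7 71.7]
[ 9.8132837e-01 -1.9233988e-01  4.7306360e+02  3.4301010e+02] -0.193546
restplate 917 zmed 9.2 [517.  337.1] [ 99.9 212.3] 81.63 mean [519.1 327. ] trim z [ 7.1 12.7]
bottle 679 zmed 81.7 [704.1 279.6] [68.4 57.9] 37.48 mean [710.  274.9] trim z [ 61.3 115. ]
bottleTop 122 zmed 113.4 [702.2 281.2] [34.7 29.7] 43.45 mean [705.8 281.3] trim z [105.3 115.9]
```

The manual's scale: shifts go in units of 5 mm and turns go in units of 0.2 rad. Converting my numbers, 8 mm is 1.6, 110 mm is 22, 1.5 rad is 7.5.

Call:
nudge_tcp(offsets="0 0 0.625 0.8 -6 0 0\n0 0 1.25 1.6 -11.6 0 0\n0 0 1.875 1.6 -11.6 8 0\n0 0 2.5 1.6 -11.6 15 0\n0 0 3.125 1.6 -11.6 20 0\n0 0 3.75 1.6 -11.6 22 0\n0 0 4.375 1.6 -11.6 22 0\n0 0 5 1.6 -11.6 22 0\n0 0 5.625 1.6 -11.6 22 0\n0 0 6.25 1.6 -11.6 22 0\n0 0 6.875 1.6 -11.6 22 0\n0 0 7.5 1.6 -11.6 22 0", force=40)

```text
clock: 1.1
position: [466.8, 8.0, 138.0]
ee_rot: [0.999, 0.032, -0.0, -0.0]
wrist_force: [-0.4, -0.2, -0.2]
finger_gap: 0.0
gripper_force: 0.0
```

Run:
```python
from h import *
s=env.sense();print(s)
from scipy.spatial.transform import Rotation as R
print(R.from_quat(s["ee_rot"]).as_matrix())
```

```text
{'clock': 1.1, 'qpos': array([-2.34549744e-01,  3.12715797e-01,  1.81295817e+00, -8.16061836e-06,
        1.01655939e+00,  1.27164359e+00]), 'joint_velocities': array([ 1.74045125e-03,  2.47075367e-04, -6.35272004e-05,  1.11765236e-03,
        1.52686765e-03,  1.48821436e+00]), 'joint_torque': array([-2.35487802e-03, -3.70797265e+01, -2.18789256e+01,  2.19859953e-04,
        1.95982124e-03, -1.98984280e+00]), 'position': array([466.83357188,   8.02354432, 138.04683998]), 'ee_rot': array([ 9.99478231e-01,  3.22980237e-02, -3.09928183e-04, -8.11293310e-05]), 'wrist_force': array([-0.37151589, -0.20504978, -0.20177581]), 'torque': array([0.0320209 , 0.02532125, 0.02663234]), 'gripper_force': 0.0, 'finger_gap': 0.023022755662035255}
[[ 9.97913483e-01  6.45622928e-02 -6.24773578e-04]
 [ 6.45623934e-02 -9.97913662e-01  1.42153865e-04]
 [-6.14292310e-04 -1.82194136e-04 -9.99999795e-01]]
```

To row units: 63 mm is 12.6, 44.4 mm is 8.88, 0.165 rad is 0.825.

Call:
nudge_tcp(offsets="0 0 0.6 0 0 6 0\n0 0 0.825 0 0 12.6 0\n0 0 0.825 0 0 12.6 0\n0 0 0.825 1.98 0.32 12.6 0\n0 0 0.825 3.94 0.66 12.6 0\n0 0 0.825 5.12 0.86 12.6 0\n0 0 0.825 6.32 1.06 12.6 0\n0 0 0.825 7.5 1.24 12.6 0\n0 0 0.825 8.28 1.38 12.6 0\n0 0 0.825 8.88 1.48 12.6 0\n0 0 0.825 8.88 1.48 12.6 0")

```text
clock: 2.02
position: [512.6, 3.6, 75.6]
ee_rot: [0.999, -0.047, 0.001, 0.0]
wrist_force: [-0.0, 0.8, 0.1]
finger_gap: -0.2
gripper_force: 0.0
```

To row units: 3 mm is 0.6, 4.5 mm is 0.9.

Call:
nudge_tcp(offsets="0 0 0 0.3 0 0 0\n0 0 0 0.6 0 0 0\n0 0 0 0.9 0 0 0")

```text
clock: 2.27
position: [515.9, 3.4, 75.3]
ee_rot: [0.999, -0.047, -0.001, -0.0]
wrist_force: [-15.4, -0.3, 12.0]
finger_gap: 0.0
gripper_force: 7.7
```

Call:
nudge_tcp(offsets="0 0 0 0.2 0 0 0\n0 0 0 0.4 0 0 0\n0 0 0 0.4 0 0 0")

```text
clock: 2.52
position: [515.9, 3.4, 75.3]
ee_rot: [0.999, -0.047, -0.003, -0.0]
wrist_force: [-18.5, -0.6, 13.7]
finger_gap: 0.2
gripper_force: 9.1
```

To row units: -60 mm is -12, -12 mm is -2.4, -0.4 rad is -2.

Call:
nudge_tcp(offsets="0 0 0 -2.4 0 0 0\n0 0 -0.5 -4.4 0 -4 85\n0 0 -1 -4.4 0 -12 85\n0 0 -1.5 -4.4 0 -12 85\n0 0 -2 -4.4 0 -12 85\n0 0 -2 -4.4 0 -12 85")

```text
clock: 3.02
position: [496.8, 5.1, 135.8]
ee_rot: [0.988, 0.154, 0.001, 0.0]
wrist_force: [0.1, -0.9, 0.3]
finger_gap: 60.4
gripper_force: 0.0
```

Run:
```python
from h import *
from scipy.spatial.transform import Rotation as R
s=env.sense();M=R.from_quat(s["ee_rot"]).as_matrix();print(s["position"],s["finger_gap"],np.arctan2(M[1,1],M[0,1]),M.T@(np.array([580,119.7,87])-s["position"]))
p,d=env.camera("scene");cv2.imwrite("pics/scene1.png",p[:,:,::-1])
P,_=cloud("scene",p,d)
q=P[(P[:,0]>470)&(P[:,0]<560)&(P[:,1]>-60)&(P[:,1]<60)&(P[:,2]>84)&(P[:,2]<94)];print(len(q),cv2.minAreaRect(q[:,:2].astype(np.float32)))
```

```text
[496.84862257   5.0979961  135.83569568] 60.36257810649767 -1.2615478068303978 [114.00086449 -83.9067291   48.95058475]
54 ((536.0703735351562, 4.484401702880859), (57.660499572753906, 12.513594627380371), 84.69206237792969)
```

Call:
nudge_tcp(offsets="0 0 0 5.6 -4.2 0 85\n0 0 0 11.4 -8.4 0 85\n0 0 0 17 -12.6 0 85\n0 0 0 22.8 -16.8 0 85\n0 0 0 22.8 -16.8 0 85\n0 0 0 22.8 -16.8 6 85\n0 0 0 22.8 -16.8 9.8 85\n0 0 0 22.8 -16.8 9.8 10\n0 0 0 22.8 -16.8 9.8 10\n0 0 0 22.8 -16.8 9.8 10\n0 0 0 22.8 -16.8 9.8 10\n0 0 0 22.8 -16.8 9.8 10", force=60)

```text
clock: 4.07
position: [580.4, 119.5, 87.6]
ee_rot: [0.988, 0.152, 0.001, 0.0]
wrist_force: [-0.2, -0.2, 0.2]
finger_gap: 25.0
gripper_force: 0.0
```

Call:
nudge_tcp(offsets="0 0 0 0 0 0 10\n0 0 0 0 0 0 10\n0 0 0 0 0 0 10")

```text
clock: 4.32
position: [579.7, 121.1, 87.8]
ee_rot: [0.988, 0.152, 0.001, -0.001]
wrist_force: [-4.9, 8.3, 7.5]
finger_gap: 17.4
gripper_force: 59.6
```

To row units: -1.7 mm is -0.34, -0.37 rad is -1.85.

Call:
nudge_tcp(offsets="0 0 -0.35 0 -0.34 0 10\n0 0 -0.7 0 -0.34 0 10\n0 0 -1.05 0 -0.34 0 10\n0 0 -1.4 0 -0.34 0 10\n0 0 -1.7 0 -0.34 0 10\n0 0 -1.85 0 -0.34 0 10\n0 0 -1.85 0 -0.34 0 10\n0 0 -1.85 0 -0.34 0 10\n0 0 -1.85 0 -0.34 0 10")

```text
clock: 5.07
position: [579.6, 121.5, 87.8]
ee_rot: [0.944, 0.33, 0.001, -0.0]
wrist_force: [-3.7, 1.6, 6.6]
finger_gap: 17.4
gripper_force: 60.7
```

Run:
```python
from h import *
from scipy.spatial.transform import Rotation as R
s=env.sense();M=R.from_quat(s["ee_rot"]).as_matrix();print(s["position"],s["torque"],np.arctan2(M[1,1],M[0,1]))
```

```text
[579.64109805 121.45516451  87.77997588] [ 0.12469582  0.32055252 -1.04920739] -0.8976122665466726
```

To row units: 1 rad is 5.

Call:
nudge_tcp(offsets="0 0 0.5 0 0 0 10\n0 0 1 0 0 0 10\n0 0 1.5 0 0 0 10\n0 0 2 0 0 0 10\n0 0 2.5 0 0 0 10\n0 0 3 0 0 0 10\n0 0 3.5 0 0 0 10\n0 0 4 0 0 0 10\n0 0 4.5 0 0 0 10\n0 0 5 0 0 0 10\n0 0 5.3 0 0 0 10\n0 0 5.3 0 0 0 10")

```text
clock: 6.07
position: [579.6, 120.9, 87.8]
ee_rot: [0.981, -0.193, 0.001, 0.0]
wrist_force: [-3.0, -1.3, 7.5]
finger_gap: 17.3
gripper_force: 59.6
```

Call:
nudge_tcp(offsets="0 0 0 0 0 0 10\n0 0 0 0 0 0 10\n0 0 0 0 0 0 10\n0 0 0 0 0 0 10")

```text
clock: 6.4
position: [579.6, 120.9, 87.8]
ee_rot: [0.982, -0.191, 0.001, 0.0]
wrist_force: [-3.3, -1.9, 6.4]
finger_gap: 16.5
gripper_force: 59.6
```

Run:
```python
from h import *
from scipy.spatial.transform import Rotation as R
s=env.sense();M=R.from_quat(s["ee_rot"]).as_matrix();print(s["position"],s["torque"],np.arctan2(M[1,1],M[0,1]))
```

```text
[579.6032849  120.90777704  87.77001067] [-0.57543599  0.59788717 -0.09244543] -1.9551918079748367
```

Call:
nudge_tcp(offsets="0 0 0 0 0 0 50\n0 0 0 0 0 0 50\n0 0 0 0 0 0 70\n0 0 0 0 0 -6 85\n0 0 0 0 0 -14 85\n0 0 -0.6 0 0 -22 85\n0 0 -1.19 0 0 -28 85\n0 0 -1.19 0 0 -28 85")

```text
clock: 7.07
position: [581.3, 121.4, 233.2]
ee_rot: [0.998, -0.07, 0.006, -0.001]
wrist_force: [0.6, 0.3, 0.7]
finger_gap: 84.9
gripper_force: 0.0
```

Run:
```python
from h import *
from scipy.spatial.transform import Rotation as R
s=env.sense();M=R.from_quat(s["ee_rot"]).as_matrix();print(s["position"],np.arctan2(M[1,1],M[0,1]),M.T@(np.array([531.5,334.8,230])-s["position"]))
p,d=env.camera("scene");P,_=cloud("scene",p,d)
q=P[(P[:,0]>520)&(P[:,0]<640)&(P[:,1]>70)&(P[:,1]<170)&(P[:,2]>98)&(P[:,2]<110)]
L=cv2.fitLine(q[:,:2].astype(np.float32),cv2.DIST_L2,0,.01,.01).ravel();print(len(q),L,np.arctan2(L[1],L[0]))
print(env.get_calibration("wrist"))
```

```text
[581.34033855 121.37988708 233.2479239 ] -1.711097986527731 [ -79.23185648 -204.3470386     2.71176861]
134 [ 9.219026e-01 -3.874217e-01  5.853607e+02  1.209837e+02] -0.39783323
{'K': array([[331.11268151,   0.        , 257.07747135],
       [  0.        , 331.11268151, 197.63195742],
       [  0.        ,   0.        ,   1.        ]]), 'tool_from_camera': array([[ 2.62354872e-04,  9.53676340e-01,  3.00834456e-01,
         7.64669956e+01],
       [ 9.99999347e-01, -5.84718542e-04,  9.81528320e-04,
         1.02373995e+00],
       [ 1.11196382e-03,  3.00834002e-01, -9.53675871e-01,
        -1.26539502e+02],
       [ 0.00000000e+00,  0.00000000e+00,  0.00000000e+00,
         1.00000000e+00]])}
```

The selector is at the third click: the bar sits at −0.398 rad, which gives 1.05. Next I'll hover over the mallet.

Call:
nudge_tcp(offsets="0 0 0 -2.6 -6.8 0 85\n0 0 0 -5.2 -13.6 0 85\n0 0 0 -7.8 -20.4 0 85\n0 0 0 -10.4 -27.2 0 85\n0 0 0 -13.2 -34 0 85\n0 0 0 -15.8 -40.8 0 85\n0 0 0 -15.8 -40.8 0 85\n0 0 0 -15.8 -40.8 0 85")

```text
clock: 7.78
position: [529.8, 335.9, 224.5]
ee_rot: [0.997, -0.072, -0.001, 0.001]
wrist_force: [-0.3, -0.3, 0.7]
finger_gap: 84.9
gripper_force: 0.0
```

Run:
```python
from h import *
from scipy.spatial.transform import Rotation as R
s=env.sense();M=R.from_quat(s["ee_rot"]).as_matrix();print(s["position"],np.arctan2(M[1,1],M[0,1]))
T=np.eye(4);T[:3,:3]=M;T[:3,3]=s["position"]
p,d=env.camera("wrist");T=T@env.get_calibration("wrist")["tool_from_camera"]
cv2.imwrite("pics/w0.png",p[:,:,::-1]);P,_=cloud("wrist",p,d,T);np.save("pics/w0.npy",P)
def sel(z0,z1,x0=380,x1=640,y0=270,y1=400):
    return P[(P[:,0]>x0)&(P[:,0]<x1)&(P[:,1]>y0)&(P[:,1]<y1)&(P[:,2]>z0)&(P[:,2]<z1)][:,:3]
for n,a in(("head",(94,106,540)),("handle",(66,74,400,555)),("plate",(7,13)),("fork",(60,75,380,460))):
    q=sel(*a);
    if len(q)<5: print(n,len(q));continue
    r=cv2.minAreaRect(q[:,:2].astype(np.float32));L=cv2.fitLine(q[:,:2].astype(np.float32),cv2.DIST_L2,0,.01,.01).ravel();print(n,len(q),np.median(q[:,2]),r,L)
```

```text
[529.7914851  335.91220202 224.49271385] -1.7153944876973601
head 2913 100.7687941567078 ((580.5582275390625, 327.7095947265625), (45.173057556152344, 44.298362731933594), 82.91401672363281) [2.8075111e-01 9.5978063e-01 5.8104083e+02 3.2773654e+02]
handle 4160 70.43364598128753 ((483.00543212890625, 346.7353515625), (59.880210876464844, 145.80978393554688), 83.19529724121094) [ 9.8683298e-01 -1.6174276e-01  4.8230127e+02  3.4361978e+02]
plate 9400 10.827245765046541 ((515.6455688476562, 339.664794921875), (90.15560150146484, 209.57376098632812), 81.12308502197266) [ 9.8877579e-01 -1.4940695e-01  5.3306390e+02  3.3779025e+02]
fork 1621 69.92973467183054 ((435.8196105957031, 352.1612548828125), (60.27858352661133, 50.806705474853516), 83.16445922851562) [1.3724084e-01 9.9053770e-01 4.3715570e+02 3.5087607e+02]
```

View pics/w0.png

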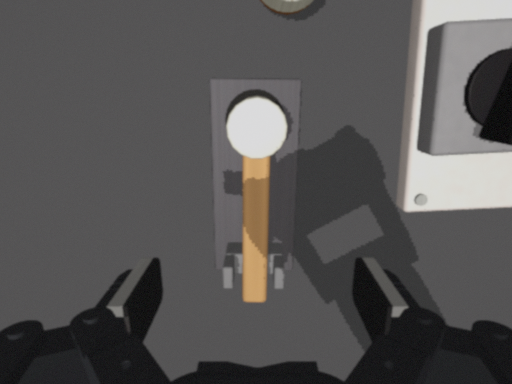

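The wrist view shows the mallet head at (257,127) and the handle centred along column 256, so it lines up with the gripper. Descending to grasp.

Call:
nudge_tcp(offsets="0 0 0 1 0.16 8 85\n0 0 0 1 0.16 16 85\n0 0 0 1 0.16 24 85\n0 0 0 1 0.16 30 85\n0 0 0 1 0.16 34.2 85\n0 0 0 1 0.16 34.2 85\n0 0 0 1 0.16 34.2 15\n0 0 0 1 0.16 34.2 15\n0 0 0 1 0.16 34.2 15\n0 0 0 1 0.16 34.2 15\n0 0 0 1 0.16 34.2 15\n0 0 0 1 0.16 34.2 15", force=115)

```text
clock: 8.83
position: [536.3, 333.5, 56.9]
ee_rot: [0.997, -0.073, 0.001, -0.001]
wrist_force: [-0.7, 0.8, 7.5]
finger_gap: 22.4
gripper_force: 113.8
```

Call:
nudge_tcp(offsets="0 0 0 0 0 0 15\n0 0 0 0 0 0 15")

```text
clock: 9.0
position: [536.3, 333.5, 56.9]
ee_rot: [0.997, -0.073, 0.001, -0.001]
wrist_force: [-1.3, 0.8, 6.7]
finger_gap: 22.1
gripper_force: 113.8
```

Run:
```python
from h import *
s=env.sense();np.savez("grip.npz",p=s["position"],q=s["ee_rot"]);print(s["position"],s["ee_rot"])
```

```text
[536.31296758 333.53506594  56.85490294] [ 9.97333577e-01 -7.29652973e-02  1.17423352e-03 -6.50401739e-04]
```

Call:
nudge_tcp(offsets="0 0 0 0 0 -2 15\n0 0 0 0 0 -6 15\n0 0 0 0 0 -12 15\n0 0 0 0 0 -18 15\n0 0 0 0 0 -24 15\n0 0 0 0 0 -30 15\n0 0 0 0 0 -36 15\n0 0 0 0 0 -36 15\n0 0 0 0 0 -36 15")

```text
clock: 9.75
position: [535.8, 333.1, 236.9]
ee_rot: [0.997, -0.073, 0.001, -0.001]
wrist_force: [-0.6, 0.2, -4.2]
finger_gap: 22.6
gripper_force: 113.1
```

Run:
```python
from h import *
from scipy.spatial.transform import Rotation as R
s=env.sense();M=R.from_quat(s["ee_rot"]).as_matrix();print(s["position"],s["ee_rot"],s["finger_gap"])
g=np.load("grip.npz");G=R.from_quat(g["q"]).as_matrix();off=G.T@(np.array([580.7,327.7,55])-g["p"]);print("off",off)
# target: mallet origin over pin, face 185
t=np.array([618.4,-6.5,185+45])-M@off;print(t,M.T@(t-s["position"]))
```

```text
[535.80918926 333.11481291 236.85884653] [ 9.97329908e-01 -7.30163345e-02  1.18814893e-03 -5.07934761e-04] 22.624823413978202
off [44.75936725 -0.68443242  1.95650255]
[574.01355423  -0.65984561 231.85292626] [ 86.39766172 324.65732156   4.81902652]
```

To row units: 324.7 mm is 64.94, 86.4 mm is 17.28.

Call:
nudge_tcp(offsets="0 0 0 0.8 3 0 15\n0 0 0 2.4 9 0 15\n0 0 0 4.2 16 0 15\n0 0 0 6.2 23.4 0 15\n0 0 0 8.2 30.8 0 15\n0 0 0 10.2 38.2 0 15\n0 0 0 12.2 45.6 0 15\n0 0 0 14 52.8 0 15\n0 0 0 15.8 59.4 0 15\n0 0 0 16.8 63.4 0 15\n0 0 0 17.28 64.94 0 15\n0 0 0 17.28 64.94 0 15")

```text
clock: 10.75
position: [573.3, -2.6, 233.9]
ee_rot: [0.997, -0.074, -0.001, -0.0]
wrist_force: [-0.5, 0.3, -1.9]
finger_gap: 22.2
gripper_force: 113.2
```

Run:
```python
from h import *
s=env.sense();print(s["position"],s["ee_rot"],s["finger_gap"])
C=[]
for n in("scene","side"):
    p,d=env.camera(n);P,_=cloud(n,p,d);C.append(P);cv2.imwrite(f"pics/{n}2.png",p[:,:,::-1])
    for nm,z0,z1 in(("pin",136,148),("headtop",270,290),("head",190,275)):
        q=P[(P[:,0]>597)&(P[:,0]<660)&(P[:,1]>-45)&(P[:,1]<30)&(P[:,2]>z0)&(P[:,2]<z1)]
        if len(q)>5: print(n,nm,len(q),np.percentile(q,[2,50,98],axis=0).round(1).tolist())
```

```text
[573.27632879  -2.61963818 233.85558807] [ 9.97227986e-01 -7.43929482e-02 -1.42549617e-03 -3.94617678e-05] 22.19695663796706
scene pin 128 [[603.9, -20.6, 136.4], [623.2, -3.7, 143.1], [636.6, 13.5, 145.1]]
scene headtop 188 [[599.5, -28.9, 270.3], [623.7, -8.3, 275.8], [641.0, 13.5, 277.8]]
scene head 560 [[616.2, -30.4, 192.1], [636.6, -11.2, 235.6], [641.8, 13.8, 274.4]]
side pin 72 [[600.4, -24.2, 136.4], [616.9, -9.7, 142.1], [633.7, 9.2, 145.2]]
side headtop 79 [[598.7, -31.5, 271.2], [618.2, -17.8, 275.8], [636.8, 8.4, 277.6]]
side head 340 [[597.2, -32.9, 191.9], [612.4, -27.4, 234.0], [635.8, -15.7, 274.4]]
```

Run:
```python
import cv2
im=cv2.imread("pics/side2.png")[90:260,170:340];cv2.imwrite("pics/side2c.png",cv2.resize(im,None,fx=3,fy=3))
```

```text
(no output)
```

View pics/side2c.png

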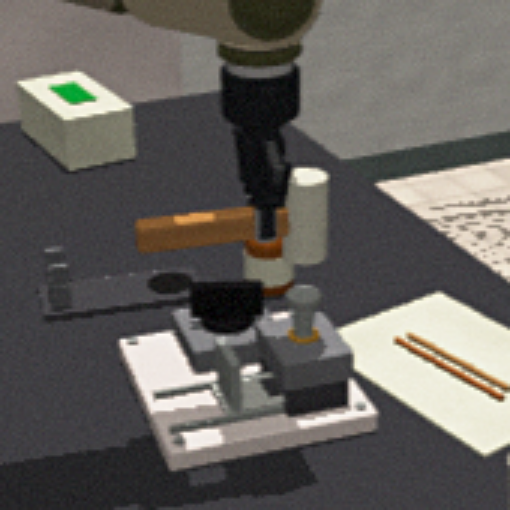

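The side crop shows the mallet upright above the pin, head at (308,215) and pin at (303,297), still up. Striking now.

To row units: 74 mm is 14.8, 64 mm is 12.8.

Call:
nudge_tcp(offsets="0 0 0 0 -0.4 0 15\n0 0 0 0 -0.4 1.6 15\n0 0 0 0 -0.4 4.8 15\n0 0 0 0 -0.4 8.8 15\n0 0 0 0 -0.4 12.8 15\n0 0 0 0 -0.4 14.8 15\n0 0 0 0 -0.4 14.8 15", force=120)

```text
clock: 11.43
position: [574.1, 2.3, 161.6]
ee_rot: [0.997, -0.072, 0.0, -0.0]
wrist_force: [-2.2, 0.6, 2.4]
finger_gap: 22.5
gripper_force: 118.7
```

```bash
python3 -c "
from cell import env
print(env.sense())"
```

```text
{'clock': 11.4333, 'qpos': array([-2.00023038e-01,  4.97038197e-01,  1.46387124e+00,  1.69441227e-04,
        1.18023269e+00,  1.51536247e+00]), 'joint_velocities': array([-1.06126936e-03, -4.62850222e-03, -6.47095814e-03, -4.56241446e-04,
        1.08703005e-02,  8.80755596e-05]), 'joint_torque': array([-5.26520088e-01, -4.52618802e+01, -2.33831334e+01, -1.10788699e-01,
       -6.42556809e-01,  2.29000737e-02]), 'position': array([574.09471094,   2.31552985, 161.55628949]), 'ee_rot': array([ 9.97385527e-01, -7.22637839e-02,  2.33405202e-04, -4.90157644e-05]), 'wrist_force': array([-2.21681988,  0.58210104,  2.3987009 ]), 'torque': array([0.13835043, 0.33986366, 0.02577278]), 'gripper_force': 118.74900341033936, 'finger_gap': 22.503144652857326}
```

To row units: -80 mm is -16, -50 mm is -10.

Call:
nudge_tcp(offsets="0 0 0 0 0 -4 15\n0 0 0 0 0 -10 15\n0 0 0 0 0 -16 15\n0 0 0 0 0 -16 15\n0 0 0 0 0 -16 15")

```text
clock: 11.85
position: [574.4, 1.9, 242.1]
ee_rot: [0.997, -0.073, 0.001, 0.0]
wrist_force: [-1.0, -1.1, -3.6]
finger_gap: 22.5
gripper_force: 118.1
```

Run:
```python
from h import *
from scipy.spatial.transform import Rotation as R
s=env.sense();M=R.from_quat(s["ee_rot"]).as_matrix();print(s["position"],s["ee_rot"],s["finger_gap"])
for n in("scene","side"):
    p,d=env.camera(n);P,_=cloud(n,p,d);cv2.imwrite(f"pics/{n}3.png",cv2.resize(p[90:260,170:400,::-1],None,fx=3,fy=3))
    B=(P[:,0]>597)&(P[:,0]<660)&(P[:,1]>-45)&(P[:,1]<30)
    q=P[B&(P[:,2]>100)&(P[:,2]<155)];print(n,"pin",len(q),np.percentile(q,[2,50,98],axis=0).round(1).tolist())
    q=P[B&(P[:,2]>185)&(P[:,2]<290)];print("head",np.percentile(q,[2,50,98],axis=0).round(1).tolist())
    q=P[(P[:,0]>380)&(P[:,0]<550)&(P[:,1]>-40)&(P[:,1]<80)&(P[:,2]>190)&(P[:,2]<270)];print("handle",len(q),[ (x,np.percentile(q[abs(q[:,0]-x)<8][:,2],97).round(1)) for x in (420,450,480,510,535)])
g=np.load("grip.npz");t=g["p"]+[0,0,180]
print(M.T@(t-s["position"]))
```

```text
[574.42504697   1.91989946 242.10998157] [ 9.97367113e-01 -7.25081642e-02  1.18178169e-03  1.09719132e-04] 22.541884342993644
scene pin 135 [[603.6, -20.2, 108.2], [623.5, -4.1, 117.0], [636.6, 12.6, 119.5]]
head [[603.7, -25.7, 198.5], [636.1, -5.5, 253.7], [643.1, 18.0, 285.5]]Traceback (most recent call last):
  File "<stdin>", line 9, in <module>
    return _quantile_unchecked(
        a, q, axis, out, overwrite_input, method, keepdims, weights)
    return _ureduce(a,
                    func=_quantile_ureduce_func,
    ...<5 lines>...
                    overwrite_input=overwrite_input,
                    method=method)
    r = func(a, **kwargs)
    result = _quantile(arr,
                       quantiles=q,
    ...<2 lines>...
                       out=out,
                       weights=wgt)
    slices_having_nans = np.isnan(arr[-1, ...])
                                  ~~~^^^^^^^^^
IndexError: index -1 is out of bounds for axis 0 with size 0
```

The pin top went from 145 to 119.5 mm, so it's latched about 26 mm down. Carrying the mallet back.

Call:
nudge_tcp(offsets="0 0 0 -0.8 -3 0 15\n0 0 0 -2.4 -9 0 15\n0 0 0 -4.2 -16 0 15\n0 0 0 -6.2 -23.4 0 15\n0 0 0 -8.2 -30.8 0 15\n0 0 0 -10.2 -38.2 0 15\n0 0 0 -12.2 -45.6 0 15\n0 0 0 -14 -52.8 0 15\n0 0 0 -15.8 -59.4 0 15\n0 0 0 -16.8 -63.2 0 15\n0 0 0 -17.12 -64.52 0 15\n0 0 0 -17.12 -64.52 0 15")

```text
clock: 12.9
position: [535.4, 334.2, 239.2]
ee_rot: [0.997, -0.072, -0.001, 0.001]
wrist_force: [0.2, -0.5, -2.9]
finger_gap: 22.4
gripper_force: 118.2bash:   954 Killed                     python3 - <<'E'
```

Run:
```python
from h import *
from scipy.spatial.transform import Rotation as R
s=env.sense();M=R.from_quat(s["ee_rot"]).as_matrix();print(s["position"],s["ee_rot"],s["finger_gap"])
g=np.load("grip.npz");print("to grip pose",M.T@(g["p"]-s["position"]),(R.from_matrix(M).inv()*R.from_quat(g["q"])).as_rotvec())
for n in("scene","side"):
    p,d=env.camera(n);P,_=cloud(n,p,d);cv2.imwrite(f"pics/{n}4.png",cv2.resize(p[60:230,130:400,::-1],None,fx=2.9,fy=2.9))
T=np.eye(4);T[:3,:3]=M;T[:3,3]=s["position"]
p,d=env.camera("wrist");P,_=cloud("wrist",p,d,T@env.get_calibration("wrist")["tool_from_camera"])
def plane(q):
    c=q.mean(0);n=np.linalg.svd(q-c)[2][2];return c.round(1),(n*np.sign(n[2])).round(3)
dz=s["position"][2]-g["p"][2]
q=P[(P[:,2]>93+dz)&(P[:,2]<108+dz)&(P[:,0]>540)&(P[:,0]<640)];print("headtop",len(q),plane(q),cv2.minAreaRect(q[:,:2].astype(np.float32)))
q=P[(P[:,2]>7)&(P[:,2]<13)&(abs(P[:,1]-335)<70)&(P[:,0]<660)];print("restplate",cv2.minAreaRect(q[:,:2].astype(np.float32)))
```

```text
from h import *
from scipy.spatial.transform import Rotation as R
s=env.sense();M=R.from_quat(s["ee_rot"]).as_matrix();print(s["position"],s["ee_rot"],s["finger_gap"])
g=np.load("grip.npz");print("to grip pose",M.T@(g["p"]-s["position"]),(R.from_matrix(M).inv()*R.from_quat(g["q"])).as_rotvec())
for n in("scene","side"):
    p,d=env.camera(n);P,_=cloud(n,p,d);cv2.imwrite(f"pics/{n}4.png",cv2.resize(p[60:230,130:400,::-1],None,fx=2.9,fy=2.9))
T=np.eye(4);T[:3,:3]=M;T[:3,3]=s["position"]
p,d=env.camera("wrist");P,_=cloud("wrist",p,d,T@env.get_calibration("wrist")["tool_from_camera"])
def plane(q):
    c=q.mean(0);n=np.linalg.svd(q-c)[2][2];return c.round(1),(n*np.sign(n[2])).round(3)
dz=s["position"][2]-g["p"][2]
q=P[(P[:,2]>93+dz)&(P[:,2]<108+dz)&(P[:,0]>540)&(P[:,0]<640)];print("headtop",len(q),plane(q),cv2.minAreaRect(q[:,:2].astype(np.float32)))
q=P[(P[:,2]>7)&(P[:,2]<13)&(abs(P[:,1]-335)<70)&(P[:,0]<660)];print("restplate",cv2.minAreaRect(q[:,:2].astype(np.float32)))
E
```

View pics/side4.png

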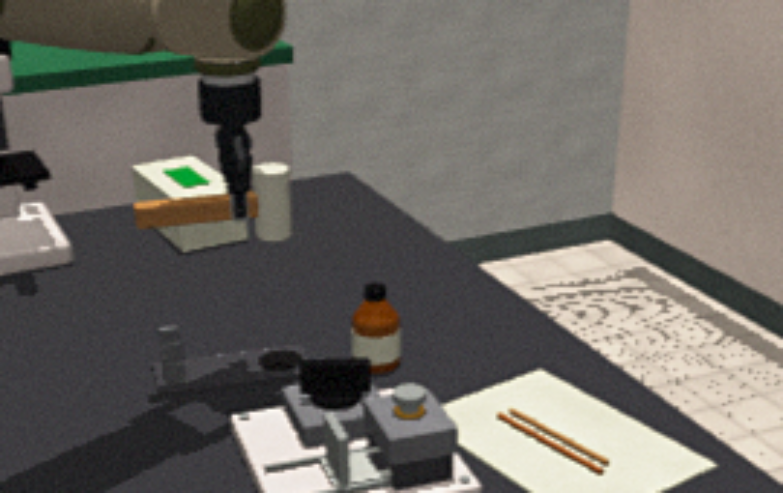

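The side view shows the pin down at (408,395) and the mallet level above its rest. The script died because the full SVD ran out of memory, so I'll redo it with a covariance.

Run:
```python
from h import *
from scipy.spatial.transform import Rotation as R
s=env.sense();M=R.from_quat(s["ee_rot"]).as_matrix();print(s["position"])
g=np.load("grip.npz");print("to grip pose",M.T@(g["p"]-s["position"]),(R.from_matrix(M).inv()*R.from_quat(g["q"])).as_rotvec())
T=np.eye(4);T[:3,:3]=M;T[:3,3]=s["position"]
p,d=env.camera("wrist");P,_=cloud("wrist",p,d,T@env.get_calibration("wrist")["tool_from_camera"])
dz=s["position"][2]-g["p"][2]
q=P[(P[:,2]>93+dz)&(P[:,2]<108+dz)&(P[:,0]>540)&(P[:,0]<640)]
n=np.linalg.eigh(np.cov(q.T))[1][:,0];print("headtop",len(q),q.mean(0)-[0,0,dz],n,cv2.minAreaRect(q[:,:2].astype(np.float32)))
q=P[(P[:,2]>7)&(P[:,2]<13)&(abs(P[:,1]-335)<70)&(P[:,0]<660)];print("restplate",cv2.minAreaRect(q[:,:2].astype(np.float32)))
```

```text
[536.60795853 331.67136754 240.50659133]
to grip pose [ -0.36469986  -1.9981635  183.6501494 ] [ 0.00254701  0.00333893 -0.00118061]
headtop 26977 [574.22260641 326.52907248 100.40427956] [-0.00907388  0.0089029   0.9999192 ] ((571.5775756835938, 329.0378112792969), (63.15022659301758, 103.25525665283203), 0.002751470310613513)
restplate ((591.8787231445312, 327.728271484375), (90.39100646972656, 54.04933166503906), 81.6082534790039)
```

Call:
nudge_tcp(offsets="0 0 0 -0.16 -0.02 7 15\n0 0 0 -0.16 -0.02 14 15\n0 0 0 -0.16 -0.02 21 15\n0 0 0 -0.16 -0.02 27 15\n0 0 0 -0.16 -0.02 32 15\n0 0 0 -0.16 -0.02 35 15\n0 0 0 -0.16 -0.02 36.2 15\n0 0 0 -0.16 -0.02 36.8 15\n0 0 0 -0.16 -0.02 37.1 15\n0 0 0 -0.16 -0.02 37.1 15")

```text
clock: 13.93
position: [536.4, 333.0, 57.1]
ee_rot: [0.997, -0.073, 0.001, -0.0]
wrist_force: [-0.2, 0.7, -3.2]
finger_gap: 22.4
gripper_force: 118.2
```

The manual's scale: shifts go in units of 5 mm and turns go in units of 0.2 rad. Converting my numbers, 1 mm is 0.2, 0.5 mm is 0.1.

Call:
nudge_tcp(offsets="0 0 0 0 0 0.1 15\n0 0 0 0 0 0.1 15\n0 0 0 0 0 0.2 15\n0 0 0 0 0 0.2 15")

```text
clock: 14.27
position: [536.5, 333.2, 56.8]
ee_rot: [0.997, -0.073, 0.001, -0.0]
wrist_force: [-3.0, -3.5, 9.2]
finger_gap: 22.5
gripper_force: 120.0
```

Contact made. Releasing, then rising to inspect.

To row units: -180 mm is -36, -160 mm is -32.

Call:
nudge_tcp(offsets="0 0 0 0 0 0 30\n0 0 0 0 0 0 50\n0 0 0 0 0 0 85\n0 0 0 0 0 0 85\n0 0 0 0 0 0 85\n0 0 0 0 0 -2 85\n0 0 0 0 0 -8 85\n0 0 0 0 0 -16 85\n0 0 0 0 0 -24 85\n0 0 0 0 0 -32 85\n0 0 0 0 0 -36 85\n0 0 0 0 0 -36 85")

```text
clock: 15.27
position: [537.0, 333.7, 241.4]
ee_rot: [0.997, -0.073, 0.005, -0.002]
wrist_force: [0.5, -0.7, 0.8]
finger_gap: 84.9
gripper_force: 0.0
```

Run:
```python
from h import *
from scipy.spatial.transform import Rotation as R
s=env.sense();M=R.from_quat(s["ee_rot"]).as_matrix();print(s["position"])
T=np.eye(4);T[:3,:3]=M;T[:3,3]=s["position"]
p,d=env.camera("wrist");P,_=cloud("wrist",p,d,T@env.get_calibration("wrist")["tool_from_camera"])
cv2.imwrite("pics/w5.png",p[:,:,::-1])
q=P[(P[:,2]>94)&(P[:,2]<106)&(P[:,0]>540)&(P[:,0]<620)&(abs(P[:,1]-330)<40)];print("head",len(q),np.linalg.eigh(np.cov(q.T))[1][:,0],cv2.minAreaRect(q[:,:2].astype(np.float32)))
q=P[(P[:,2]>7)&(P[:,2]<13)&(abs(P[:,1]-335)<70)&(P[:,0]<660)];print("plate",cv2.minAreaRect(q[:,:2].astype(np.float32)))
p,d=env.camera("scene");P,_=cloud("scene",p,d)
def sel(x0,x1,y0,y1,z0,z1):return P[(P[:,0]>x0)&(P[:,0]<x1)&(P[:,1]>y0)&(P[:,1]<y1)&(P[:,2]>z0)&(P[:,2]<z1)]
q=sel(597,660,-30,20,100,155);print("pin",np.percentile(q[:,2],98))
q=sel(520,640,70,170,98,110);L=cv2.fitLine(q[:,:2].astype(np.float32),cv2.DIST_L2,0,.01,.01).ravel();print("bar",np.arctan2(L[1],L[0]))
q=sel(470,560,-60,60,84,94);print("shuttle",cv2.minAreaRect(q[:,:2].astype(np.float32)))
```

```text
[536.98981282 333.69939002 241.44804688]
head 2504 [4.29309135e-03 4.80214566e-04 9.99990669e-01] ((580.52685546875, 325.7413635253906), (45.312957763671875, 44.81067657470703), 81.50305938720703)
plate ((515.3443603515625, 339.7506408691406), (90.15430450439453, 210.20559692382812), 81.13050842285156)
pin 120.0148729132758
bar -0.39173177
shuttle ((536.2271728515625, 4.264875411987305), (57.75794982910156, 13.553229331970215), 80.3161392211914)
```

View pics/w5.png

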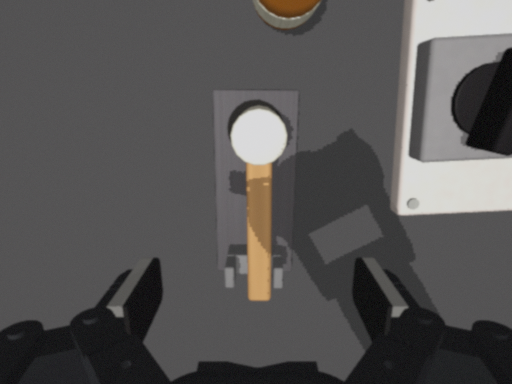

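The mallet is back on its pad with the head at (259,136) and the handle in the fork at (260,270). The pin, selector and shuttle all hold.

```bash
python3 -c "
from cell import env
print(env.close_job())"
```

```text
the job is handed in; nothing more can be done
None
```

I handed the job in at about 15 s with no verdict returned; my last camera check showed the shuttle home, the selector at the third click, the pin latched about 26 mm down, and the mallet upright on its rest.

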